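Scrape the soap ends into the tub and close it

TASK

Clear the laundry soap tray: take the lid off the tub and lay it flat on the middle of the wooden board, raise the tray by its bar all the way to its stop, and, with the tray left tilted, push every soap end stuck on its floor into the tub with the hand scraper. Afterwards stand the scraper upright back on the middle of its rubber mat, lower the tray fully, and put the lid back on the tub, seated flat; leave the other things on the worktop where they are.

Things in the scene. Friction and masses are not known exactly. Their poses are not given: they have to be found in the camera images.
- stand: Fixed steel stand that carries the soap tray and, on its low side, the tub. Origin on the worktop straight below the tray's hinge line. Its x axis runs along the hinge line; its +y axis points from the hinge to the back of the tray, -y to the tub. Place and yaw vary. 0.22 m wide in x.
- tray (a joint): Tray hinge, axis along stand +x at stand y=0, z=40 mm. 0 = level, positive = back raised, sloping down to the tub; stop at 0.44 rad. Stiff (2.5 N m friction): the tray stays at any angle it is left at; lifting at the bar takes about 13 N, pushing down 9 N. When raised the lip swings out over the tub and would block the lid; level, it is clear of tub and lid.
- tray_bar (a point): Middle of the black round lifting bar behind the tray's back wall: 12 mm diameter, 100 mm long along the stand's x (held at its ends by brackets at x = +-46 mm), 25 mm behind the back wall and 22 mm above its top; with the tray level at stand y=224, z=150 mm; turns with the tray. It can turn between the pads.
- tray_lip (a point): Middle of the steel tray's open front edge, on top of the floor. Level: stand y=-25, z=120 mm; at the stop: y=-57, z=102 mm. Axes are the tray's: +y up the floor to the back wall, z normal to it. Floor 180 mm wide, 220 mm long from the lip to the back wall (8 mm high, 4 mm thick); side walls 30 mm high; no wall at the lip.
- tub: Open grey plastic tub fixed to the stand below the tray's lip, 210 (x) x 110 (y) x 88 mm high, walls and floor 5 mm. Origin: centre of its underside, at stand (0, -93, 0) mm, axes as the stand's.
- scraper: Winged hand scraper, about 180 g, standing on the mat. Origin: centre of underside, below the handle. Steel blade 100 mm wide (x), y=+9.5 to +14.5 mm, lower edge at z=0; wings at its ends (x=+-48, 4 mm thick, 26 mm high) reach forward to y=-14.5 mm: it pushes towards its own -y. Wooden handle bar 80 (x) x 22 (y) mm, z=68 to 106 mm, grip it across y.
- mat: Thin black rubber mat fixed on the worktop, 190 (x) x 110 (y) x 4 mm, the scraper's place. Origin: centre of its underside.
- board: Wooden board fixed flat on the worktop, 260 (x) x 150 (y) x 6 mm, where the lid is laid aside. Origin: centre of its underside. Board and mat lie on either side of the stand, which on which side varies.
- lid: Grey lid of the tub, about 220 g, at the start seated on the tub: plate 218 (x) x 118 (y) mm, z=10 to 16 mm, on a 186 x 86 x 10 mm step that enters the tub's 200 x 100 mm mouth. Black grip on top 20 (x) x 64 (y) mm, z=16 to 52 mm, grip it across x. Origin: centre of the step's underside. Seated: origin at tub (0, 0, 78) mm, aligned with the tub.
- soap0: Leftover end of a bar of laundry soap, hard, cream, 48 x 32 x 18 mm, 35 g; it sticks to the tray's floor and does not slide by itself even at full tilt. Origin: centre of its underside. Three to six of the six are present.
- soap1: Leftover end of a bar of laundry soap, hard, cream, 48 x 32 x 18 mm, 35 g; it sticks to the tray's floor and does not slide by itself even at full tilt. Origin: centre of its underside. Three to six of the six are present.
- soap2: Leftover end of a bar of laundry soap, hard, cream, 48 x 32 x 18 mm, 35 g; it sticks to the tray's floor and does not slide by itself even at full tilt. Origin: centre of its underside. Three to six of the six are present.
- soap3: Leftover end of a bar of laundry soap, hard, cream, 48 x 32 x 18 mm, 35 g; it sticks to the tray's floor and does not slide by itself even at full tilt. Origin: centre of its underside. Three to six of the six are present.
- soap4: Leftover end of a bar of laundry soap, hard, cream, 48 x 32 x 18 mm, 35 g; it sticks to the tray's floor and does not slide by itself even at full tilt. Origin: centre of its underside. Three to six of the six are present.
- soap5: Leftover end of a bar of laundry soap, hard, cream, 48 x 32 x 18 mm, 35 g; it sticks to the tray's floor and does not slide by itself even at full tilt. Origin: centre of its underside. Three to six of the six are present.
- softener: Bystander: white bottle, 76 mm diameter, 210 mm high. Leave it alone. Origin: centre of its underside.
- jar: Bystander: glass jar, 72 mm diameter, 100 mm high. Leave it alone. Origin: centre of its underside.
- brush: Bystander: wooden brush, 200 mm long, lying. Leave it alone. Origin: centre of its underside (handle end to -x).
- mug: Bystander: white mug, 80 mm diameter, 90 mm high. Leave it alone. Origin: centre of its underside.
- peg_basket: Bystander: small white open basket 100 x 140 x 60 mm. Leave it alone. Origin: centre of its underside.
- spray: Bystander: clear bottle, 60 mm diameter, 170 mm high. Leave it alone. Origin: centre of its underside.

How it is judged:
By the outcome, as a careful person would: the job done as asked, in the order asked, and still so for the second after the job is handed in, with the robot touching nothing.
Of soap0, soap1, soap2, soap3, soap4, soap5 only 3 to 6 are there at a start; the rules pass over those that are not, and their reading is None.
At some moment in a run one of lid may be knocked a few centimetres aside while the robot is not near it.
It also fails if it takes over 210 s, if anything falls off the work surface, if the arm or the gripper's body presses on something with over 40 N, if the wrist force passes 120 N, or if a joint passes its speed limit or range.

ROBOT

A 7-joint arm with a two-finger parallel gripper is mounted at the origin on the work surface. World frame = base frame: x ahead of the robot, y to its left, z up, the work surface at z = 0. Lengths are in m, angles in rad, forces in N, time in s.
With the tool pointing down it reaches from about 0.425 to 0.95 m from the base axis. Payload 4.7 kg.
Tool frame: the origin (TCP) lies midway between the tips of the shut fingers; the grasp point (between the pads) lies 19 mm behind it; z points along the fingers, y is the line along which they close (so a half turn about z gives the same grasp; the last joint's range is limited). The gripper opens to 85 mm and grips with 20 to 120 N. Pads are 22 mm wide; open, the fingers measure 114 mm over their backs; the gripper's body (76 mm by 85 mm) begins 54 mm behind the grasp point. The pads swing forward as they close: fully open they stand 13 mm farther back than shut.
Start: joints at [1.076, 0.469, -0.049, 1.532, 0.024, 1.141, -0.082], TCP at [0.303, -0.603, 0.231] pointing down, gripper open.
Joint ranges: [-2.59, 2.59], [-0.33, 1.99], [-1.39, 1.29], [0.1, 2.45], [-1.04, 4.18], [0.21, 1.99], [-2.66, 2.66]. Speed limits (rad/s): [2.57, 2.57, 3.14, 3.14, 3.14, 3.14, 3.14].

INTERFACE

Orientations are given as a 3x3 rotation matrix whose columns are the frame's x, y, z axes.
In Python, from rig import arm, telemetry, viewer, finish_job, spotter gives the robot as it stands. Calls block until the motion is done:
- arm.movep(position, orientation): joint-space move of the TCP to a pose.
- arm.move_l(position, attitude=None, feed=0.15, until_force=None): straight line of the TCP; attitude=None keeps the orientation; feed is the mean speed in m/s. With until_force (N) it stops when the force on the tool has changed by that much, and returns True; else False.
- arm.move_joints(angles): joint-space move.
- arm.command_gripper(opening, newtons=None): finger opening in m; newtons is the grip in N (None keeps the last); returns when the fingers have stopped.
- arm.sleep(seconds).
- arm.inverse_kinematics(position, orientation): joint angles nearest the present ones, or None.
- telemetry.sense(): the state.
- viewer.camera(name): name is "side" or "top" or "wrist"; returns (picture, depth): 384x512x3 uint8, red, green, blue; 384x512 float32, m along the optical axis (not along the pixel's ray), 0 where there is no reading.
- viewer.camera_params(name): a dict with "K" (3x3 intrinsics, pixels), "dist" ([k1, k2, p1, p2, k3] as OpenCV has them; the pictures are not rectified), "position" and "rotation" of the camera in the world; the wrist camera has in their place "tool_from_camera" (4x4, takes a point from camera to tool coordinates, whose origin is the TCP and whose axes are the flange's). Camera axes: x right, y down, z forward; pixel columns grow to the right and rows downward; lengths in m; the calibration is good to about 2 mm. A picture is of the moment at which its call begins: read the wrist's pose just before it. camera_params takes no time and is no camera call.
A pose or a line that the arm cannot do raises arm.Unreachable and nothing moves.
- finish_job(): hands the job in; it is judged then, once.
Trained networks look in the newest picture that a camera, given by its name, has taken for a name from the list of things; names that differ only in an ending like _2 or _b are one class to them, and where a whole thing is asked for, a point or a joint stands for the part that bears it (a point fixed in the world has none). Each returns a list of dicts, best first, with "score" (0 to 1); they miss things now and then, are a little off and sometimes report something else, mostly with a low value. They report only what shows in the picture. A call takes as long as a camera call.
- spotter.spot_in(camera, name): "position" ([x, y, z] in m, in world coordinates, good to about 4 mm: the middle of the surface that is visible of it).
- spotter.regions_of(camera, name): "region" (384x512 bool, what is visible of it).
- spotter.tip_of(camera, name): "position" ([x, y, z] in m, in world coordinates, good to about 4 mm: a listed point, or the origin of a listed thing).
The state is a dict: "time_s": time; "joint_pos": joint angles; "qd": joint speeds; "joint_efforts": joint torques, N m; "position": TCP position; "tcp_rot": TCP orientation; "wrist_force": force on the tool from outside, world axes, zero at the start; "ft_torque": the same for the moment, N m; "finger_gap": finger opening in m; "gripper_force": force on a finger pad.
Only numpy, scipy, OpenCV 4.12 (cv2) and the standard library are available. Lean on these libraries where they do the work, as an engineer would, in place of code of your own. Each camera call takes 0.05 s, during which the arm holds its last target. There are 200 camera calls.

## Working session

There is one attempt and no reset: what is moved stays moved. The work goes in short steps, each a Python script; the robot and the scene stay as the last script left them, time stands still between calls to the robot, and variables do not carry over. Pictures are saved under pics/ and viewed, at most 14 in all, crops included, and the job is handed in when it is done.

```bash
ls; mkdir -p pics; python3 - <<'E'
from rig import arm, telemetry, viewer, finish_job, spotter
import cv2, numpy as np
ims=[]
for c in ["side","top"]:
    p,d=viewer.camera(c); cv2.imwrite(f"pics/{c}0.png",p[:,:,::-1])
    q=viewer.camera_params(c); print(c,np.round(q["position"],3),np.round(q["rotation"],2).tolist(),np.round(q["K"],0).tolist())
    for n in ["lid","tub","board","mat","scraper","tray_bar","tray_lip","stand","soap0"]:
        r=spotter.tip_of(c,n); print(n,[(np.round(x["position"],3).tolist(),round(x["score"],2)) for x in r[:7]])
print(telemetry.sense()["time_s"])
E
```

```text
pics
rig.py
side [ 0.51  -0.694  0.652] [[1.0, -0.06, 0.07], [-0.09, -0.58, 0.81], [-0.01, -0.81, -0.58]] [[376.0, 0.0, 254.0], [0.0, 376.0, 189.0], [0.0, 0.0, 1.0]]
lid [([0.554, -0.08, 0.082], 0.83)]
tub [([0.555, -0.082, -0.003], 0.87), ([0.508, 0.4, 0.002], 0.72)]
board [([0.507, 0.4, -0.0], 0.76), ([0.604, 0.02, 0.118], 0.63), ([0.355, -0.182, 0.005], 0.43)]
mat [([0.471, -0.343, 0.004], 0.75)]
scraper [([0.466, -0.348, 0.005], 0.95), ([0.718, 0.32, 0.002], 0.5)]
tray_bar [([0.545, 0.236, 0.15], 0.9)]
tray_lip [([0.556, -0.014, 0.121], 0.78), ([0.356, -0.184, 0.002], 0.46), ([0.546, 0.239, 0.147], 0.37)]
stand []
soap0 [([0.497, 0.111, 0.121], 0.66), ([0.608, 0.072, 0.121], 0.65), ([0.607, 0.017, 0.12], 0.61), ([0.363, 0.241, -0.002], 0.19)]
top [0.41  0.018 1.611] [[-0.03, -0.99, 0.11], [-1.0, 0.03, 0.0], [-0.0, -0.11, -0.99]] [[497.0, 0.0, 262.0], [0.0, 497.0, 188.0], [0.0, 0.0, 1.0]]
lid [([0.553, -0.078, 0.082], 0.78)]
tub []
board [([0.506, 0.404, 0.005], 0.89)]
mat [([0.476, -0.339, 0.001], 0.97)]
scraper [([0.46, -0.348, 0.007], 0.78), ([0.502, 0.114, 0.119], 0.59), ([0.36, -0.185, 0.002], 0.54)]
tray_bar [([0.544, 0.23, 0.151], 0.82), ([0.608, 0.022, 0.123], 0.63)]
tray_lip [([0.552, -0.013, 0.119], 0.61)]
stand [([0.552, 0.01, -0.001], 0.56)]
soap0 [([0.473, -0.34, 0.003], 0.71), ([0.602, 0.022, 0.121], 0.67), ([0.608, 0.075, 0.122], 0.67), ([0.497, 0.118, 0.121], 0.53)]
1.0
```

View pics/side0.png

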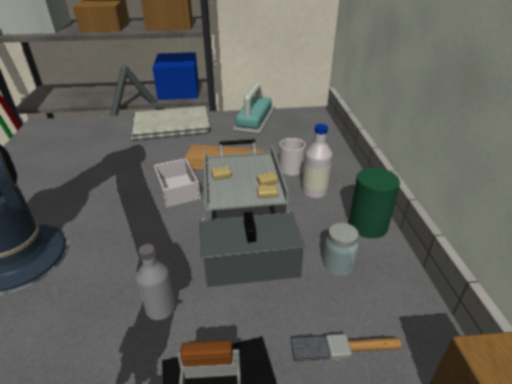

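View pics/top0.png

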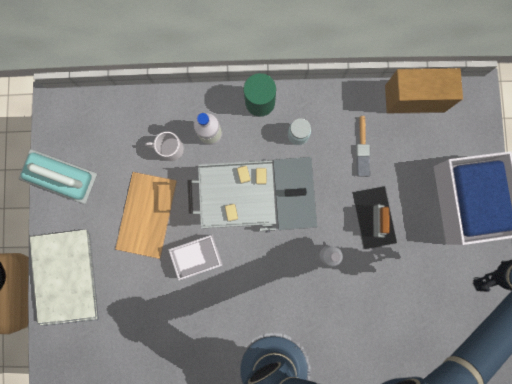

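Three soap ends are visible on the tray: top picture (243,174), (262,176) and (231,212). The lid's grip is at (296,191), the board at (147,215), and the scraper on the mat at (380,218). Next I fit the exact poses from depth.

```bash
cat > h.py <<'E'
from rig import arm, telemetry, viewer, finish_job, spotter
import cv2, numpy as np
def cloud(c):
    "picture, world point of each pixel (nan without reading)"
    s=telemetry.sense(); p,d=viewer.camera(c); q=viewer.camera_params(c)
    v,u=np.mgrid[:384,:512]
    n=cv2.undistortPoints(np.stack([u,v],-1).reshape(-1,1,2).astype(np.float64),np.array(q["K"]),np.array(q["dist"])).reshape(384,512,2)
    P=np.dstack([n,np.ones((384,512))])*d[...,None]
    if "tool_from_camera" in q:
        T=np.array(q["tool_from_camera"]); P=P@T[:3,:3].T+T[:3,3]
        R,t=np.array(s["tcp_rot"]),np.array(s["position"])
    else: R,t=np.array(q["rotation"]),np.array(q["position"])
    P=P@R.T+t; P[d<=0]=np.nan
    return p,P
def rect(P,m,zr,ctr=None,rad=None):
    "min-area rect of points in z range: centre, long, short, yaw of the long side, median z, count"
    Q=P[m&(P[...,2]>zr[0])&(P[...,2]<zr[1])]
    if ctr is not None: Q=Q[np.hypot(Q[:,0]-ctr[0],Q[:,1]-ctr[1])<rad]
    if len(Q)<8: return None
    (c,(w,h),a)=cv2.minAreaRect((Q[:,:2]*1000).astype(np.float32))
    if w<h: w,h,a=h,w,a+90
    a=(a+90)%180-90
    return np.round([c[0]/1e3,c[1]/1e3,w/1e3,h/1e3,np.radians(a),np.median(Q[:,2]),len(Q)],4).tolist()
def Rd(yaw):
    "tool down, tool y along the direction yaw"
    y=np.array([np.cos(yaw),np.sin(yaw),0]); z=np.array([0,0,-1.]); return np.column_stack([np.cross(y,z),y,z])
def st(): 
    s=telemetry.sense(); print("t",round(s["time_s"],1),"pos",np.round(s["position"],4),"F",np.round(s["wrist_force"],1),"gap",round(s["finger_gap"],4),"gf",np.round(s["gripper_force"],1)); return s
E
python3 - <<'E'
from h import *
A=np.ones((384,512),bool)
for c in ["top","side"]:
    p,P=cloud(c)
    print(c)
    for n,zr in [("board",(.001,.012)),("mat",(.001,.009))]:
        r=spotter.regions_of(c,n)
        if r: print(n,r[0]["score"],rect(P,r[0]["region"],zr))
    print("lidplate",rect(P,A,(.088,.1),(.554,-.08),.14))
    print("lidgrip",rect(P,A,(.115,.135),(.554,-.08),.06))
    print("scraperhandle",rect(P,A,(.08,.12),(.466,-.348),.08))
    print("scraperlow",rect(P,A,(.015,.065),(.466,-.348),.08))
    print("bar",rect(P,A,(.143,.162),(.545,.233),.06))
    print("floor",rect(P,A,(.112,.127),(.55,.1),.14))
    print("soaps",[rect(P,A,(.132,.145),q,.035) for q in [(.497,.113),(.608,.073),(.606,.019)]])
    np.save(c+".npy",P)
    if c=="side": cv2.imwrite("pics/scr.png",cv2.resize(p[320:384,150:290,::-1],None,fx=4,fy=4))
E
```

```text
top
board 0.73 [0.5056, 0.4009, 0.2589, 0.1577, -0.2227, 0.0056, 3039.0]
mat 0.91 [0.4771, -0.3432, 0.1853, 0.1097, 0.1612, 0.0048, 959.0]
lidplate [0.5536, -0.0592, 0.2185, 0.1629, 0.0361, 0.0938, 2348.0]
lidgrip [0.554, -0.0809, 0.063, 0.0208, -1.508, 0.1288, 142.0]
scraperhandle [0.4598, -0.3498, 0.0852, 0.0257, -0.0433, 0.1082, 239.0]
scraperlow [0.4647, -0.3508, 0.0943, 0.0303, -0.0383, 0.0389, 96.0]
bar [0.5466, 0.2295, 0.099, 0.0198, 0.0195, 0.1543, 152.0]
floor [0.5481, 0.0975, 0.2268, 0.1876, -1.5427, 0.1197, 3791.0]
soaps [[0.4978, 0.1135, 0.0476, 0.031, 0.1947, 0.1375, 158.0], [0.6148, 0.0748, 0.0554, 0.0312, 0.2182, 0.1372, 161.0], [0.6051, 0.0206, 0.0461, 0.03, -0.0253, 0.1371, 150.0]]
side
board 0.58 [0.4961, 0.4508, 0.2597, 0.1573, 0.4078, 0.0074, 742.0]
mat 0.89 [0.4725, -0.3319, 0.1885, 0.0922, 0.1441, 0.0042, 2194.0]
lidplate [0.5517, -0.0613, 0.2181, 0.1572, 0.0482, 0.0947, 3540.0]
lidgrip [0.5524, -0.0799, 0.0651, 0.0202, -1.5256, 0.1303, 238.0]
scraperhandle [0.4615, -0.3523, 0.0798, 0.023, -0.0312, 0.1079, 1126.0]
scraperlow [0.4614, -0.3508, 0.0996, 0.0286, -0.0578, 0.0265, 435.0]
bar [0.5438, 0.2317, 0.0978, 0.02, -0.0092, 0.1537, 170.0]
floor [0.5458, 0.0976, 0.2259, 0.1876, -1.5421, 0.121, 3167.0]
soaps [[0.4954, 0.1146, 0.0468, 0.0341, 0.1791, 0.1384, 158.0], [0.6129, 0.0741, 0.056, 0.0337, 0.1235, 0.1381, 181.0], [0.6031, 0.0223, 0.0473, 0.0318, -0.0647, 0.1383, 187.0]]
```

View pics/scr.png

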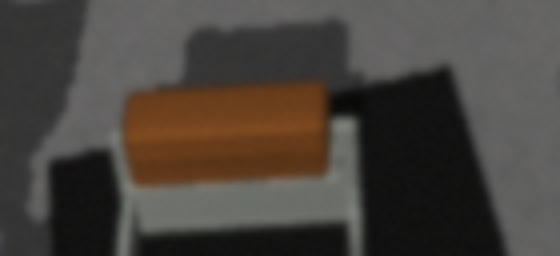

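```bash
cat >> h.py <<'E'
PHI=0.03; S0=np.array([.5505,.0115,0]); BOARD=(.506,.402,-.22)
RS=np.array([[np.cos(PHI),-np.sin(PHI),0],[np.sin(PHI),np.cos(PHI),0],[0,0,1]])
def stand(x,y,z): return S0+RS@np.array([x,y,z])
def best(p,yaw):
    "of the two half-turn grasps the one nearer the present joints"
    q0=np.array(telemetry.sense()["joint_pos"]); o=[]
    for k in (0,np.pi):
        q=arm.inverse_kinematics(p,Rd(yaw+k))
        if q is not None: o.append((np.abs(np.array(q)-q0).max(),yaw+k,np.round(q,2).tolist()))
    o.sort(); print("best",o); return o[0][1]
E
python3 - <<'E'
from h import *
s=st(); p=np.array(s["position"])
arm.move_l(p+[0,0,.12])
L=np.array([.5533,-.0805,0]); 
yaw=best(L+[0,0,.30],PHI)
arm.movep(L+[0,0,.30],Rd(yaw)); arm.command_gripper(.05,40)
p,P=cloud("wrist"); A=np.ones((384,512),bool)
print("grip",rect(P,A,(.115,.135),L,.06),"plate",rect(P,A,(.088,.1),L,.14))
cv2.imwrite("pics/w1.png",p[:,:,::-1]); st(); print(yaw)
E
```

```text
t 1.3 pos [ 0.3032 -0.6031  0.2313] F [ 0.  -0.5  0. ] gap 0.0855 gf 0.0
best [(np.float64(0.5356365898990918), 0.03, [0.54, 0.28, -0.58, 1.7, 0.16, 1.22, -0.05]), (np.float64(2.4974197302094967), 3.171592653589793, [-0.85, 0.44, 1.28, 1.77, -0.44, 1.27, -2.57])]
grip [0.5534, -0.0807, 0.0635, 0.0199, -1.5314, 0.1293, 1413.0] plate [0.5537, -0.081, 0.2193, 0.1179, 0.0495, 0.0936, 21644.0]
t 4.8 pos [ 0.5533 -0.0805  0.3   ] F [0.1 0.9 1.4] gap 0.0502 gf 0.0
0.03
```

View pics/w1.png

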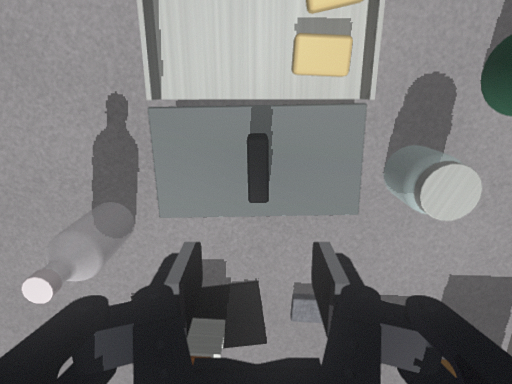

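The wrist picture shows the lid seated, with its grip at (258,168). The fit matches the plate size (219 x 118 mm at z 0.0936), so I pick it now.

```bash
python3 - <<'E'
from h import *
L=np.array([.5535,-.0808,0]); y=.04
arm.move_l(L+[0,0,.101],Rd(y)); arm.command_gripper(.0,50); st()
arm.move_l(L+[0,0,.32]); st()
B=np.array([BOARD[0],BOARD[1],0]); yb=best(B+[0,0,.32],BOARD[2])
arm.movep(B+[0,0,.32],Rd(BOARD[2])); arm.move_l(B+[0,0,.05])
print(arm.move_l(B+[0,0,.024],feed=.03,until_force=4)); st()
arm.command_gripper(.05); arm.move_l(B+[0,0,.30]); 
p,P=cloud("wrist"); A=np.ones((384,512),bool)
print("lidplate",rect(P,A,(.015,.03),B,.14)); print("board",rect(P,A,(.002,.012),B,.17)); st()
cv2.imwrite("pics/w2.png",p[:,:,::-1])
E
```

```text
t 6.7 pos [ 0.554  -0.0808  0.1017] F [-0.8  0.3  4.2] gap 0.0192 gf 49.8
t 8.3 pos [ 0.553  -0.0808  0.319 ] F [ 0.4 -0.8 -2. ] gap 0.0196 gf 48.9
best [(np.float64(1.2113908378232847), -0.22, [-0.18, 0.48, -0.82, 1.46, 0.35, 1.36, -1.24]), (np.float64(1.7699092604587112), 2.921592653589793, [-0.02, 0.61, -1.17, 1.45, 0.56, 1.45, 1.74])]
True
t 12.7 pos [0.5058 0.4018 0.0297] F [-1.2 -0.   4.6] gap 0.0191 gf 49.9
lidplate [0.5051, 0.4015, 0.2177, 0.1164, -0.2195, 0.0216, 15438.0]
board [0.5025, 0.4193, 0.3308, 0.2914, 0.2962, 0.0056, 7162.0]
t 15.1 pos [0.5058 0.4017 0.2991] F [ 0.  -0.8 -0.3] gap 0.0497 gf 0.0
```

View pics/w2.png

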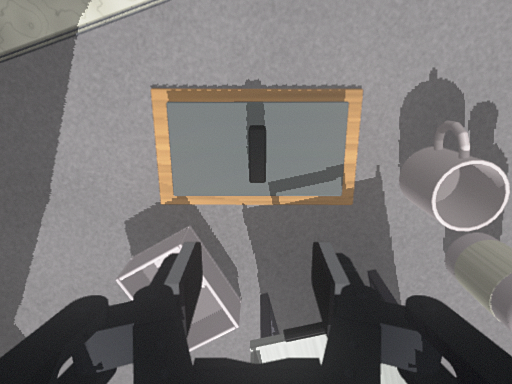

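The lid lies flat in the middle of the board, with even margins around (258,150). Next a wrist look at the tray for its precise yaw and the bar.

```bash
python3 - <<'E'
from h import *
arm.movep(stand(0,.03,.40),Rd(.035))
p,P=cloud("wrist"); A=np.ones((384,512),bool); st()
Q=P@np.eye(3)
def inst(P): return (P-S0)@RS
Q=inst(P)
m=(np.abs(Q[...,0])<.13)&(Q[...,1]>-.06)&(Q[...,1]<.26)
print("floor",rect(P,m,(.116,.124))); print("tray",rect(P,m&(Q[...,1]<.205),(.11,.158)))
print("bar",rect(P,m&(Q[...,1]>.2),(.149,.165)))
for r in spotter.regions_of("wrist","soap0"): print(round(r["score"],2),rect(Q,r["region"],(.13,.145)))
cv2.imwrite("pics/w3.png",p[:,:,::-1])
E
```

```text
t 16.5 pos [0.5494 0.043  0.3998] F [ 0.5  0.5 -0.7] gap 0.0501 gf 0.0
floor [0.5502, 0.0943, 0.221, 0.1815, -1.5356, 0.1196, 25742.0]
tray [0.5502, 0.0959, 0.2242, 0.1891, -1.5352, 0.1199, 33352.0]
bar None
0.92 [0.0535, 0.0087, 0.0475, 0.0323, -0.0626, 0.1372, 965.0]
0.66 [-0.0506, 0.103, 0.048, 0.0317, 0.1515, 0.1374, 1193.0]
0.61 [0.0612, 0.0609, 0.0475, 0.0321, 0.1937, 0.1372, 1105.0]
```

View pics/w3.png

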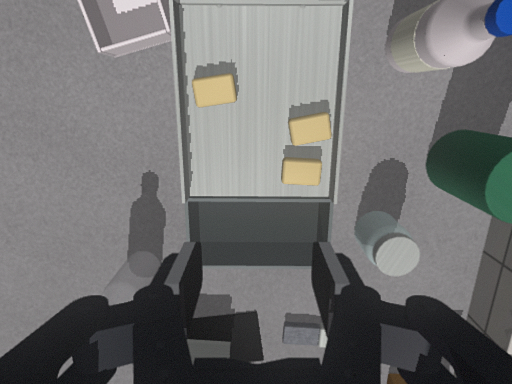

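```bash
sed -i 's/^PHI=0.03; S0=np.array(\[.5505,.0115,0\])/PHI=0.0352; S0=np.array([.5535,.0093,0])/' h.py; cat >> h.py <<'E'
def bar(t,dz=-.016): return stand(0,.224*np.cos(t)-.110*np.sin(t),.04+.224*np.sin(t)+.110*np.cos(t)+dz)
E
python3 - <<'E'
from h import *
y=best(bar(0,.12),PHI+np.pi/2); 
arm.movep(bar(0,.12),Rd(y)); arm.command_gripper(.03)
print(arm.move_l(bar(0),feed=.08,until_force=8)); st()
arm.command_gripper(0,60); st()
for t in np.linspace(.05,.40,8): arm.move_l(bar(t),feed=.06)
st()
for t in np.linspace(.41,.47,7):
    hit=arm.move_l(bar(t),feed=.03,until_force=14); s=st(); print(t,hit)
    if hit or abs(s["wrist_force"][2])>40: break
E
```

```text
best [(np.float64(0.9839242494597931), 1.6059963267948965, [0.33, 0.56, -1.18, 1.64, 0.53, 1.3, 0.67]), (np.float64(1.9114590794208166), 4.747588980384689, [0.02, 0.38, -0.66, 1.66, 0.25, 1.19, -2.23])]
False
t 19.7 pos [0.5458 0.2333 0.1344] F [-0.2  0.4  0.4] gap 0.0301 gf 0.0
t 20.0 pos [0.5457 0.2348 0.1346] F [0.5 4.2 0.1] gap 0.0098 gf 58.5
t 22.9 pos [0.5475 0.1761 0.2133] F [ 0.3  8.5 -1.3] gap 0.0095 gf 59.1
t 23.1 pos [0.5476 0.1747 0.2149] F [ 1.8  9.8 -2.1] gap 0.0099 gf 58.7
0.41 False
t 23.4 pos [0.5476 0.1729 0.2164] F [ 1.1 10.6 -2.6] gap 0.0096 gf 58.8
0.42 False
t 23.6 pos [0.5477 0.1711 0.2179] F [ 2.3 10.  -3.8] gap 0.0096 gf 58.8
0.43 False
t 23.9 pos [0.5477 0.1693 0.2195] F [ 2.3 10.2 -3. ] gap 0.0099 gf 58.7
0.43999999999999995 False
t 24.1 pos [0.5478 0.1674 0.221 ] F [ 1.6 10.  -3.5] gap 0.0097 gf 58.7
0.44999999999999996 False
t 24.4 pos [0.5478 0.1665 0.2221] F [ 4.  13.7 -7.9] gap 0.0098 gf 59.2
0.45999999999999996 False
t 24.6 pos [0.5478 0.1664 0.2222] F [  7.2  19.9 -19.6] gap 0.0095 gf 59.4
0.47 False
```

```bash
python3 - <<'E'
from h import *
p=np.array(telemetry.sense()["position"])
arm.command_gripper(.03); st(); arm.move_l(p+[0,0,.18],feed=.2); 
arm.movep(stand(0,-.04,.42),Rd(PHI)); q,P=cloud("wrist"); st()
Q=(P-S0)@RS; t=.44; c,s=np.cos(t),np.sin(t)
# tray coordinates: about the hinge, lip at y -.025 z .08 from the hinge
y=Q[...,1]; z=Q[...,2]-.04; T=np.dstack([Q[...,0], y*c+z*s+.025, -y*s+z*c-.080])
np.save("T.npy",T)
m=(np.abs(T[...,0])<.085)&(T[...,1]>.01)&(T[...,1]<.21)&(np.abs(T[...,2])<.01)
F=T[m]; A=np.c_[F[:,:2],np.ones(len(F))]
for _ in range(3):
    k=np.linalg.lstsq(A,F[:,2],rcond=None)[0]; r=np.abs(F[:,2]-A@k)<.003; A,F=A[r],F[r]
print("floor plane",np.round(k,4),len(F))
m2=(np.abs(T[...,0])<.1)&(T[...,1]>-.05)&(T[...,1]<.25)
print("floor",rect(T,m2,(-.004,.004)))
for r in spotter.regions_of("wrist","soap0"): print(round(r["score"],2),rect(T,r["region"],(.01,.025)))
cv2.imwrite("pics/w4.png",q[:,:,::-1])
E
```

```text
t 25.0 pos [0.5483 0.158  0.2234] F [1.1 0.  0.5] gap 0.0298 gf 0.0
t 27.0 pos [ 0.5547 -0.0291  0.4195] F [ 0.8  0.7 -1.5] gap 0.0299 gf 0.0
floor plane [ 0.0005 -0.0009 -0.0002] 19304
floor [0.0042, 0.0727, 0.2407, 0.1912, -1.5703, -0.0003, 21750.0]
0.87 [-0.053, 0.131, 0.0479, 0.0322, 0.1495, 0.0172, 1366.0]
0.84 [0.0576, 0.0883, 0.0464, 0.032, 0.1632, 0.0175, 1037.0]
0.56 [0.0507, 0.0359, 0.048, 0.032, -0.0588, 0.0173, 863.0]
0.17 [-0.0019, 0.0529, 0.2888, 0.2085, -1.5657, 0.0181, 1968.0]
```

View pics/w4.png

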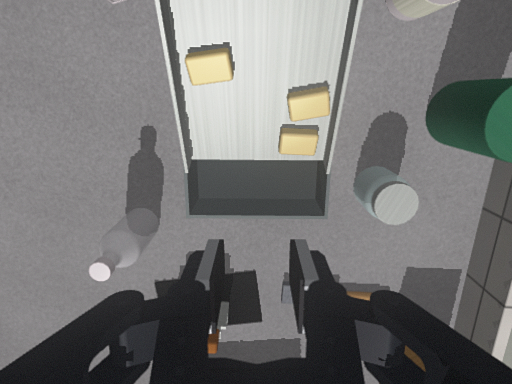

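Tilt measured at 0.439 rad, so the tray is at its stop, and the floor plane fits within 0.3 mm. The soaps are at (210,67), (309,103) and (298,140). Now I check scraping reach and measure the scraper.

```bash
cat >> h.py <<'E'
TH=.44
RX=np.array([[1,0,0],[0,np.cos(TH),-np.sin(TH)],[0,np.sin(TH),np.cos(TH)]])
def tray(x,y,z): return S0+RS@(np.array([0,0,.04])+RX@np.array([x,y-.025,z+.080]))
def Rt(sg): return RS@RX@Rd(sg*np.pi/2)
E
python3 - <<'E'
from h import *
for sg in (1,-1):
    for x in (-.037,.037):
        print(sg,x,[None if (q:=arm.inverse_kinematics(tray(x,y,.072),Rt(sg))) is None else np.round(q,2).tolist() for y in (-.02,.19)])
    print("mat",arm.inverse_kinematics([.4615,-.351,.08],Rd(-.04+sg*np.pi/2)))
sc=np.array([.4615,-.351,0])
arm.movep(sc+[0.0,-.06,.36],Rd(-.04)); arm.command_gripper(.06); p,P=cloud("wrist"); A=np.ones((384,512),bool); st()
print("handle",rect(P,A,(.095,.12),sc,.08)); print("low",rect(P,A,(.012,.06),sc,.09)); 
r=spotter.regions_of("wrist","mat"); print("mat",[(x["score"],rect(P,x["region"],(.0,.009))) for x in r])
print("mat2",rect(P,A,(.0025,.0065),(.475,-.343),.125))
cv2.imwrite("pics/w5.png",p[:,:,::-1])
E
```

```text
1 -0.037 [[1.13, 0.7, -1.14, 1.84, 0.22, 1.03, 1.56], [0.92, 0.5, -1.23, 1.87, 0.05, 0.99, 1.34]]
1 0.037 [[1.01, 0.8, -1.13, 1.68, 0.31, 1.1, 1.48], [0.81, 0.66, -1.24, 1.7, 0.22, 1.07, 1.21]]
mat [ 1.23887185  0.68310428 -0.92804508  1.86415603  0.67357117  0.94410872
  1.52893866]
-1 -0.037 [[0.82, 0.49, -0.64, 1.86, -0.16, 1.0, -1.22], [0.61, 0.31, -0.75, 1.88, -0.27, 1.01, -1.51]]
-1 0.037 [[0.73, 0.59, -0.63, 1.69, -0.11, 1.05, -1.3], [0.52, 0.44, -0.71, 1.72, -0.18, 1.04, -1.58]]
mat [ 0.99524972  0.55460897 -0.5584901   1.87741818  0.39167359  0.81980773
 -1.37853108]
t 29.0 pos [ 0.4616 -0.4108  0.3601] F [-0.1  0.3  0.6] gap 0.0602 gf 0.0
handle [0.4614, -0.3533, 0.079, 0.0218, -0.0389, 0.1092, 1459.0]
low [0.4616, -0.3561, 0.0988, 0.0221, -0.0508, 0.0298, 64.0]
mat [(0.78, [0.4749, -0.3437, 0.1934, 0.1119, 0.1526, 0.0035, 9259.0])]
mat2 [0.4702, -0.3437, 0.2011, 0.1975, 0.1221, 0.0037, 8043.0]
```

View pics/w5.png

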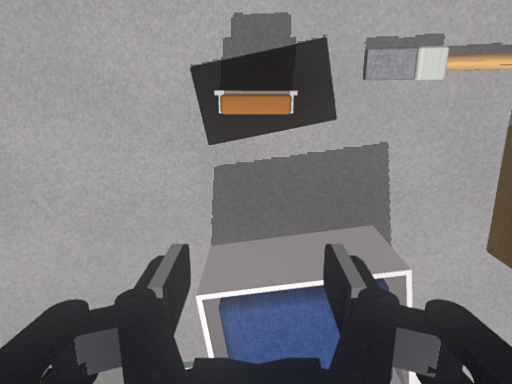

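The scraper stands with its blade at image (256,93), on its +y side, and the handle is at (256,104). I grasp it now and check the tray's side-wall edges from the saved cloud.

```bash
python3 - <<'E'
from h import *
T=np.load("T.npy")
for y in (.05,.1,.15):
    m=(np.abs(T[...,1]-y)<.02)&(np.abs(T[...,0])<.12)
    f=T[m&(np.abs(T[...,2])<.003)][:,0]; w=T[m&(np.abs(T[...,2]-.03)<.004)][:,0]
    print(y,"floor x",np.round([f.min(),f.max()],4),"rim",[np.round([a.min(),a.max()],4) for a in (w[w<-.05],w[w>.05]) if len(a)])
sc=np.array([.4614,-.353,0]); R=Rd(-.04-np.pi/2)
arm.movep(sc+[0,0,.25],R); arm.move_l(sc+[0,0,.075],feed=.12,until_force=8); st()
arm.command_gripper(0,100); st(); arm.move_l(sc+[0,0,.33]); st()
arm.movep(tray(-.036,.12,.25),Rt(-1)); 
q,P=cloud("side"); cv2.imwrite("pics/s5.png",cv2.resize(q[60:300,130:330,::-1],None,fx=2.5,fy=2.5)); st()
E
```

```text
0.05 floor x [-0.091   0.0891] rim [array([-0.095 , -0.0905]), array([0.0885, 0.093 ])]
0.1 floor x [-0.0906  0.0902] rim [array([-0.0945, -0.0901]), array([0.0884, 0.0938])]
0.15 floor x [-0.0914  0.0903] rim [array([-0.0952, -0.0899]), array([0.089 , 0.0937])]
t 32.1 pos [ 0.4619 -0.3533  0.0758] F [ 0.   0.4 -0.3] gap 0.0601 gf 0.0
t 32.5 pos [ 0.4616 -0.3532  0.0755] F [-1.3  0.9  2.7] gap 0.0208 gf 97.6
t 34.3 pos [ 0.461  -0.3528  0.3291] F [ 0.4 -0.1 -2.2] gap 0.0209 gf 97.7
t 35.6 pos [ 0.5195 -0.0485  0.3785] F [-0.1 -0.2 -1.9] gap 0.0206 gf 97.7
```

View pics/s5.png

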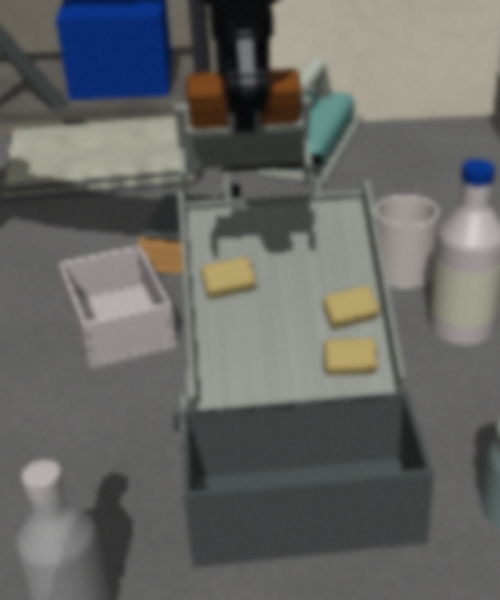

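```bash
cat > scrape.py <<'E'
from h import *
def stroke(x,y0=.19,y1=-.022):
    R=Rt(-1)
    arm.movep(tray(x,y0-.03,.17),R); arm.move_l(tray(x,y0,.10),R)
    hit=arm.move_l(tray(x,y0,.066),R,feed=.02,until_force=3)
    s=st(); p=np.array(s["position"]); z=((RS.T@(p-S0)-[0,0,.04])@RX)[2]-.080
    print("touch",hit,round(z,4)); zc=z+.0015
    arm.move_l(tray(x,y0,zc),R,feed=.03)
    for y in np.linspace(y0,y1,8)[1:]:
        arm.move_l(tray(x,y,zc),R,feed=.06); st()
    arm.move_l(tray(x,y1,zc+.10),R)
E
python3 - <<'E'
from scrape import *
stroke(-.037)
E
```

```text
t 38.0 pos [0.5133 0.0931 0.2465] F [-0.8 -0.4  4.8] gap 0.021 gf 98.6
touch True 0.0706
t 38.9 pos [0.5146 0.0651 0.235 ] F [ 0.6  0.2 -2. ] gap 0.0211 gf 97.9
t 39.6 pos [0.5155 0.0377 0.2221] F [-0.5  0.  -1.9] gap 0.0213 gf 97.9
t 40.2 pos [0.5164 0.0103 0.2092] F [-0.2 -0.  -2.7] gap 0.0211 gf 97.9
t 40.9 pos [ 0.5174 -0.017   0.1963] F [ 0.9  0.7 -2. ] gap 0.0209 gf 97.9
t 41.5 pos [ 0.5184 -0.0444  0.1834] F [ 0.3  0.3 -2. ] gap 0.021 gf 97.9
t 42.2 pos [ 0.5193 -0.0717  0.1704] F [-0.1 -0.5 -2.4] gap 0.0211 gf 97.9
t 42.9 pos [ 0.5203 -0.0991  0.1576] F [ 0.1 -0.  -2.4] gap 0.0206 gf 97.9
```

```bash
python3 - <<'E'
from scrape import *
stroke(.036)
arm.movep(tray(0,.12,.25),Rt(-1)); 
q,P=cloud("side"); cv2.imwrite("pics/s6.png",cv2.resize(q[60:300,130:330,::-1],None,fx=2.5,fy=2.5)); st()
for c in ("side","top"):
    if c=="top": q,P=cloud(c)
    for r in spotter.tip_of(c,"soap0"): print(c,round(r["score"],2),np.round((np.array(r["position"])-S0)@RS,3))
E
```

```text
t 46.4 pos [0.5863 0.0955 0.2466] F [-1.1 -0.5  4.6] gap 0.021 gf 98.7
touch True 0.0707
t 47.3 pos [0.5875 0.0676 0.2351] F [-0.1  0.3 -2.4] gap 0.0209 gf 97.9
t 48.0 pos [0.5884 0.0403 0.2222] F [ 0.4  1.1 -2.3] gap 0.0205 gf 97.9
t 48.7 pos [0.5894 0.0129 0.2093] F [-0.2  0.3 -2.3] gap 0.0213 gf 97.9
t 49.3 pos [ 0.5904 -0.0145  0.1964] F [ 0.3 -0.1 -2.4] gap 0.0206 gf 97.9
t 50.0 pos [ 0.5913 -0.042   0.1834] F [ 0.   1.  -1.2] gap 0.0212 gf 98.1
t 50.6 pos [ 0.5923 -0.0692  0.1706] F [ 0.4  0.2 -2.3] gap 0.0209 gf 98.1
t 51.3 pos [ 0.5932 -0.0966  0.1577] F [ 0.1 -0.1 -2.1] gap 0.0209 gf 98.1
t 52.9 pos [ 0.555  -0.0477  0.3764] F [-0.2 -0.3 -2.2] gap 0.0206 gf 98.1
side 0.65 [ 0.052 -0.08   0.025]
side 0.54 [-0.055 -0.077  0.021]
top 0.59 [-0.051 -0.075  0.024]
top 0.54 [-0.001 -0.002 -0.001]
```

View pics/s6.png

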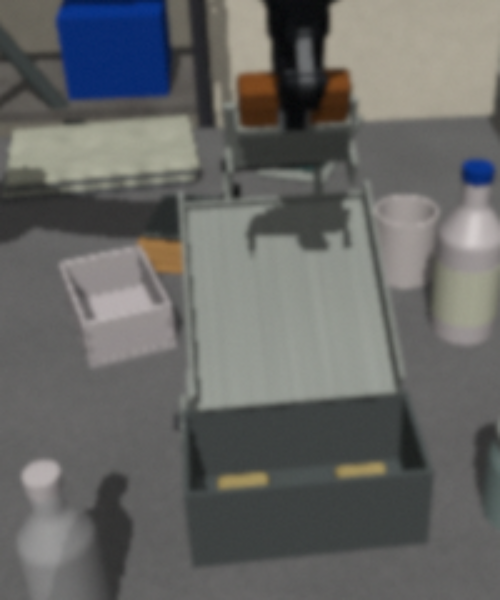

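The tray floor is clear, with soap visible in the tub at (243,481) and (361,470). I put the scraper back, then look straight into the tub for the third.

```bash
python3 - <<'E'
from h import *
M=np.array([.475,-.3437,0]); R=Rd(.1526-np.pi/2)
arm.movep(M+[0,0,.33],R); arm.move_l(M+[0,0,.095])
print(arm.move_l(M+[0,0,.070],feed=.02,until_force=4)); st()
arm.command_gripper(.05,40); st(); arm.move_l(M+[0,0,.33]); 
arm.movep(M+[0,-.06,.36],Rd(.1)); p,P=cloud("wrist"); A=np.ones((384,512),bool)
print("handle",rect(P,A,(.095,.12),M,.08))
cv2.imwrite("pics/w7a.png",p[:,:,::-1])
arm.movep(stand(0,-.15,.36),Rd(PHI)); p2,P=cloud("wrist"); st()
for r in spotter.regions_of("wrist","soap0"): print(round(r["score"],2),rect((P-S0)@RS,r["region"],(.0,.16)))
cv2.imwrite("pics/w7.png",np.hstack([cv2.resize(x[:,:,::-1],(400,300)) for x in (p,p2)]))
E
```

```text
True
t 56.8 pos [ 0.4748 -0.3437  0.0755] F [-0.7  0.3  4.6] gap 0.0206 gf 99.2
t 57.2 pos [ 0.4736 -0.3432  0.0741] F [ 0.4 -0.3 -0.2] gap 0.0502 gf 0.0
handle [0.4749, -0.345, 0.0794, 0.0219, 0.1543, 0.1092, 1422.0]
t 61.6 pos [ 0.5586 -0.1431  0.3597] F [-0.6 -0.6 -0.3] gap 0.0499 gf 0.0
0.69 [0.0502, -0.1108, 0.0463, 0.031, -0.0068, 0.0223, 766.0]
0.69 [-0.2481, -0.2152, 0.1644, 0.0678, 0.5701, 0.1074, 3173.0]
0.57 [0.0571, -0.0787, 0.0518, 0.031, -0.0025, 0.0223, 883.0]
0.46 [0.1938, -0.1208, 0.0678, 0.0667, -0.8975, 0.0985, 4068.0]
```

View pics/w7.png

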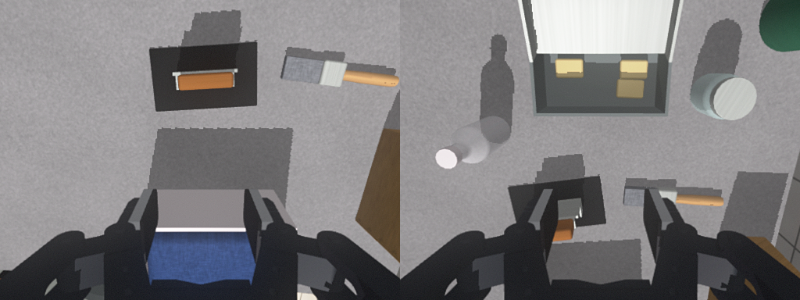

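Scraper is upright on the mat centre (left half, (205,80)). All three soaps are in the tub (right half, (569,66), (633,66) and (630,88)). Next, lower the tray.

```bash
python3 - <<'E'
from h import *
arm.movep(stand(0,.05,.45),Rd(PHI+np.pi/2)); arm.movep(bar(.44,.10),Rd(PHI+np.pi/2)); arm.command_gripper(.03)
print(arm.move_l(bar(.44),feed=.08,until_force=8)); st()
arm.command_gripper(0,60); st()
for t in np.linspace(.40,.04,10): arm.move_l(bar(t),feed=.06)
st()
for t in np.arange(.02,-.041,-.01):
    hit=arm.move_l(bar(t),feed=.03,until_force=14); s=st(); print(round(t,2),hit)
    if hit or abs(s["wrist_force"][2])>35: break
arm.command_gripper(.03); st(); p=np.array(telemetry.sense()["position"]); arm.move_l(p+[0,0,.15])
arm.movep(stand(0,-.0,.40),Rd(PHI)); q,P=cloud("wrist"); T=(P-S0)@RS
m=(np.abs(T[...,0])<.08)&(T[...,1]>0)&(T[...,1]<.17)&(np.abs(T[...,2]-.12)<.012); F=T[m]
print("floor plane",np.round(np.linalg.lstsq(np.c_[F[:,:2],np.ones(len(F))],F[:,2],rcond=None)[0],4)); 
A=np.ones((384,512),bool)
arm.movep([.506,.33,.36],Rd(-.22)); q,P=cloud("wrist"); B=(.506,.402)
print("lidplate",rect(P,A,(.015,.03),B,.16),"grip",rect(P,A,(.04,.07),B,.13)); st()
cv2.imwrite("pics/w8.png",q[:,:,::-1])
E
```

```text
False
t 65.3 pos [0.5483 0.1652 0.2194] F [-0.7 -0.5  0.4] gap 0.0298 gf 0.0
t 65.6 pos [0.5482 0.1666 0.2197] F [0.4 4.7 1.6] gap 0.0097 gf 58.5
t 68.7 pos [0.5462 0.2291 0.1435] F [-0.4  1.8  4.3] gap 0.0101 gf 62.0
t 69.0 pos [0.5461 0.2313 0.1393] F [0.2 1.9 6.1] gap 0.0098 gf 62.2
0.02 False
t 69.3 pos [0.5461 0.2323 0.1373] F [-0.1  2.6  7.1] gap 0.01 gf 62.3
0.01 False
t 69.5 pos [0.5461 0.2334 0.1351] F [-1.2  1.2  8.7] gap 0.0096 gf 62.4
0.0 False
t 69.8 pos [0.5461 0.2345 0.133 ] F [-1.3  0.9  7.8] gap 0.0102 gf 62.4
-0.01 False
t 70.0 pos [0.5461 0.2347 0.1324] F [-4.2 -3.3 20. ] gap 0.0101 gf 63.6
-0.02 False
t 70.3 pos [0.5461 0.2347 0.1322] F [ -8.6 -10.1  34.2] gap 0.0099 gf 65.1
-0.03 False
t 70.5 pos [0.5462 0.2347 0.132 ] F [-12.3 -15.4  48.2] gap 0.0102 gf 66.7
-0.04 False
t 70.9 pos [0.5451 0.2364 0.1239] F [-0.3 -0.6 -0.6] gap 0.0298 gf 0.0
floor plane [-0.0007 -0.0007  0.1196]
lidplate [0.4881, 0.3851, 0.2394, 0.2192, 1.3492, 0.0215, 15311.0] grip [0.5014, 0.4436, 0.063, 0.0199, 1.3517, 0.0572, 941.0]
t 74.4 pos [0.5072 0.3285 0.3599] F [ 0.7 -0.8  0.5] gap 0.03 gf 0.0
```

View pics/w8.png

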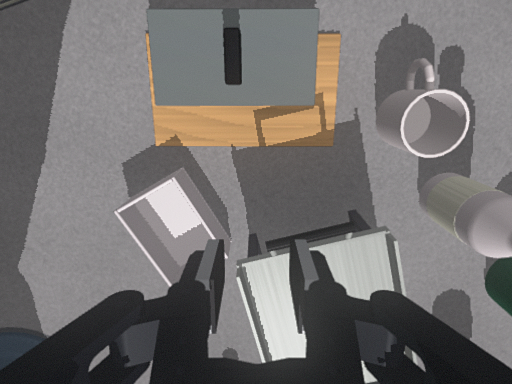

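The tray is level and at its lower stop. The lid has been knocked about 4 cm, and its grip is now at (233,55), world (0.501, 0.444); it is still flat. I measure the tub mouth, then fetch the lid.

```bash
python3 - <<'E'
from h import *
A=np.ones((384,512),bool)
arm.movep(stand(0,-.16,.34),Rd(PHI)); q,P=cloud("wrist"); C=(.555,-.083)
T=(P-S0)@RS; m=(T[...,1]<-.03)&(T[...,1]>-.17)&(np.abs(T[...,0])<.13)
print("tub rim",rect(P,m,(.082,.094)),"expected",stand(0,-.093,0))
m2=(T[...,1]<-.145)&m; print("front edge pts",rect(P,m,(.084,.091)))
E
```

```text
tub rim [0.5556, -0.0837, 0.2112, 0.11, 0.0336, 0.0875, 3069.0] expected [ 0.55677292 -0.08364239  0.        ]
front edge pts [0.5556, -0.0837, 0.2112, 0.11, 0.0336, 0.0875, 2932.0]
```

```bash
python3 - <<'E'
from h import *
A=np.ones((384,512),bool)
arm.movep([.5014,.4436,.30],Rd(-.219)); arm.command_gripper(.05,50); q,P=cloud("wrist")
g=rect(P,A,(.04,.07),(.5014,.4436),.07); pl=rect(P,A,(.015,.03),(.5014,.4436),.14); print("grip",g,"plate",pl)
assert abs(pl[2]-.218)<.006 and abs(pl[3]-.118)<.006 and np.hypot(g[0]-pl[0],g[1]-pl[1])<.005
y=pl[4]; L=np.array([(g[0]+pl[0])/2,(g[1]+pl[1])/2,0])
arm.move_l(L+[0,0,.030],Rd(y),feed=.12,until_force=8); arm.command_gripper(0,50); z0=st()["position"][2]-.006
arm.move_l(L+[0,0,.32]); st()
C=np.array([.5556,-.0837,0]); R=Rd(.0345)
arm.movep(C+[0,0,.32],R); arm.move_l(C+[0,0,.078+z0+.02],feed=.12)
print(arm.move_l(C+[0,0,.078+z0-.004],feed=.02,until_force=5)); s=st(); print("lid z",s["position"][2]-z0)
E
```

```text
grip [0.5012, 0.4442, 0.0643, 0.0198, 1.3596, 0.0573, 994.0] plate [0.5014, 0.4438, 0.2176, 0.1167, -0.2197, 0.0216, 15343.0]
t 81.5 pos [0.5015 0.4442 0.0304] F [ 0.4 -0.3  1.2] gap 0.0191 gf 50.6
t 83.6 pos [0.5012 0.4437 0.3191] F [-0.2 -0.5 -2.3] gap 0.0191 gf 50.1
True
t 88.2 pos [ 0.5555 -0.0837  0.1023] F [-0.5 -0.3  4.3] gap 0.0192 gf 50.9
lid z 0.0779520776605401
```

```bash
python3 - <<'E'
from h import *
A=np.ones((384,512),bool); C=np.array([.5556,-.0837,0])
arm.command_gripper(.05); arm.move_l(C+[0,0,.30]); arm.movep(stand(0,-.16,.36),Rd(PHI)); p,P=cloud("wrist")
T=(P-S0)@RS; m=(T[...,1]<-.028)
print("plate",rect(P,m,(.086,.1),C,.14),"grip",rect(P,A,(.115,.14),C,.07))
F=P[m&(np.abs(P[...,2]-.094)<.006)&(np.hypot(P[...,0]-C[0],P[...,1]-C[1])<.1)]
print(np.round(np.linalg.lstsq(np.c_[F[:,:2]-C[:2],np.ones(len(F))],F[:,2],rcond=None)[0],4))
q,_=cloud("top"); st(); cv2.imwrite("pics/end.png",np.hstack([cv2.resize(x[:,:,::-1],(400,300)) for x in (p,q)]))
E
```

```text
plate [0.5541, -0.0833, 0.2194, 0.1176, 0.0343, 0.0935, 19027.0] grip [0.5544, -0.0645, 0.1008, 0.0345, -1.5363, 0.1293, 1266.0]
[-0.0006 -0.001   0.0936]
t 90.7 pos [ 0.5585 -0.1495  0.359 ] F [ 0.1 -0.7 -0.2] gap 0.0503 gf 0.0
```

View pics/end.png

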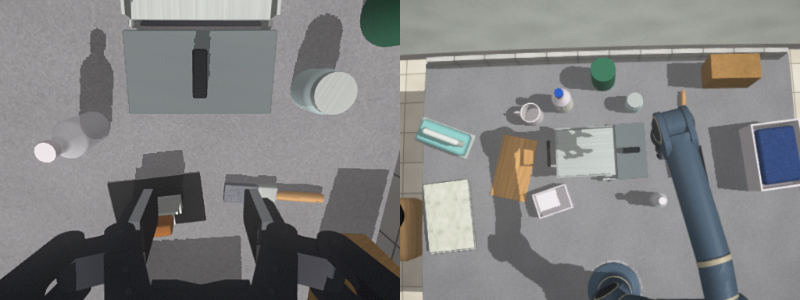

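The lid is seated flat (plate at z 0.0936, level, aligned), the tray is level, the scraper is on its mat, and the bystanders are unmoved.

```bash
python3 -c "
from h import *
print(finish_job())"
```

```text
the job is handed in; nothing more can be done
None
```

The job is handed in: all three soap ends are in the tub, the scraper is upright on the middle of its mat, the tray is fully lowered and the lid is seated flat, after I re-located it on the board where it had been knocked about 4 cm aside.

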